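Index the raw jug round to the cabinet door with the ratchet lever

ROBOT

A 6-joint arm with a two-finger parallel gripper is mounted at the origin on the work surface. World frame = base frame: x ahead of the robot, y to its left, z up, the work surface at z = 0. Lengths are in m, angles in degrees, forces in N, time in s.
With the tool pointing down it reaches from about 0.4 to 0.825 m from the base axis. Payload 7 kg.
Tool frame: the origin (TCP) lies on the front face of the gripper's body, between the roots of the fingers; the fingertips stand 66 mm ahead of it and the grasp point (between the pads) lies 47 mm ahead of it; z points along the fingers, y is the line along which they close (so a half turn about z gives the same grasp; the last joint's range is limited). The gripper opens to 88 mm and grips with 3 to 60 N. Pads are 19 mm wide; open, the fingers measure 130 mm over their backs; the gripper's body (78 mm by 193 mm) begins 47 mm behind the grasp point.
Start: joints at [81.538, 20.546, 0.682, 0, -70.136, -16.507], TCP at [0.285, 0.612, 0.292] pointing down, gripper open.
Joint ranges: [-176.03, 176.03], [-82.01, 121.73], [-58.28, 71.71], [-173.87, 95.51], [-174.79, -0.11], [-173.66, 173.66]. Speed limits (degrees/s): [136.94, 136.94, 172.46, 180, 180, 180].

INTERFACE

Orientations are given as [roll, pitch, yaw] about the fixed x, y, z axes, in that order (R = Rz(yaw) Ry(pitch) Rx(roll)).
In Python, from plant import ctrl gives the robot as it stands.
- The arm moves only by the tool send_rows, never from a script. Its argument "deltas" is a list of rows, each a list of 2 entries, a list of its own where there are three numbers: the shift along the tool's x, y, z each as a share of 800 mm, from -1 to 1, then the turn about the tool's z as a share of 90 degrees, from -1 to 1. A call has exactly 5 rows; each row is the pose to reach, as a shift and turn from the pose commanded when the call began, along the tool's axes at that moment; what a row does not reach only later rows make up. A row lasts 1/12 s, in which the tool goes at most 41.7 mm and 7.16 degrees, less where a joint would pass 70% of its speed; a pose out of reach is approached as far as the arm can. A call with a number of a shift or a turn outside -1 to 1 is refused whole. A call with a gripper value outside its range is refused whole. "gripper" is the opening, from 0 (shut) to 1 (fully open), set as the call begins (left out, the last holds). The fingers move at their own pace and stop on an object; the grip force is fixed at half the most. Time passes only in rows, so rows that repeat a pose let the fingers close, or fill a call up. It gives the time, the measured TCP pose, the force, the opening and the grip force at its end, in the units of the state.
- ctrl.get_obs(): the state, without advancing time (a new reading comes with each control period).
- ctrl.snapshot(name): name is "scene" or "top"; returns a dict with "color" (400x640x3 uint8, red, green, blue), "vertical_fov" (degrees; the focal length in pixels is half the picture's height over the tangent of half this angle, whatever the lens; pixels are square), "cx", "cy" (the principal point, pixels), "rvec" (rotation vector, rad) and "tvec" (3), from world to camera coordinates, as OpenCV has them. Camera axes: x right, y down, z forward; pixel columns grow to the right and rows downward; lengths in m; the calibration is good to about 2 mm. A picture is of the moment at which its call begins. There is no depth.
- ctrl.close_job(): hands the job in; it is judged then, once.
Trained networks look in a picture, given as the dict that the camera call returned (one of the last four; its "shot" number tells which), for a name from the list of things; names that differ only in an ending like _2 or _b are one class to them, and where a whole thing is asked for, a point or a joint stands for the part that bears it (a point fixed in the world has none). Each returns a list of dicts, best first, with "conf" (0 to 1); they miss things now and then, are a little off and sometimes report something else, mostly with a low value. They report only what shows in the picture. A call takes as long as a camera call. They do not tell look-alikes from the thing itself.
- ctrl.boxes_of(picture, thing): "xy" ([column, row] as shares, 0 to 1, of the picture: columns of its width, rows of its height, amid what is visible of it).
- ctrl.cut_out(picture, thing): "pixels" (400x640 bool, what is visible of it) and "xy" ([column, row] as shares, 0 to 1, of the picture: columns of its width, rows of its height, amid what is visible of it).
The state is a dict: "clock": time; "joint_pos": joint angles; "qvel": joint speeds; "tau": joint torques, N m; "tool_pos": TCP position; "orientation": TCP orientation; "force": force on the tool from outside, world axes, zero at the start; "moment": the same for the moment, N m; "opening": finger opening in m; "gripper_force": force on a finger pad.
Only numpy, scipy, OpenCV 4.12 (cv2) and the standard library are available. Lean on these libraries where they do the work, as an engineer would, in place of code of your own. Each camera call takes 0.05 s, during which the arm holds its last target. There are 200 camera calls.

TASK

Get the raw jug in the splash cabinet ready at its doorway: first take the glaze jar out of the door's way and stand it upright on the round plaster bat, then swing the door wide open (70 degrees or more) by its handle. Then work the ratchet lever at the cabinet's side through repeated full strokes, one tooth at a time, until the jug (the pot with a handle) stands at the middle of the doorway, and leave the lever back home with the door still wide open. Turn the table by the lever only: do not touch the raw pots or turntable, do not tip the jar over, and leave the other things where they are.

Things in the scene. Friction and masses are not known exactly. Their poses are not given: they have to be found in the camera images.
- cab: Splash cabinet of plywood, fixed to the bench, 240 x 240 mm in plan, walls 10 mm thick, 170 mm high, no roof. Origin: centre of its underside on the bench. Its own -x axis points out through the doorway, +y is its left side, z up. The lever comes out under its left (+y) wall. The raw pots on the turntable inside rise to 203 mm above the bench.
- door (a joint): Angle of the cabinet door in rad: 0 shut, grows as it opens outwards (anticlockwise from above), stop at 1.85. Starts nearly shut. Light, stays where it is left. Plywood panel 205 mm wide, 12 mm thick, from 55 to 170 mm above the bench, hinged along its right (cabinet -y) edge. A thing on the bench in front of the cabinet stands in its way.
- door_handle (a point): Middle of the door's handle: an upright steel bar 11 mm thick and 69 mm long (80 mm over its round ends) held 35 mm off the door's outer face, near the free edge; this point is 112 mm above the bench, the bar's top about 153 mm. Its frame turns with the door: -x points out of the door's outer face, y along the door's width.
- door_hinge (a point): Point on the door's upright hinge axis. Handle lies 175 mm from it along the door and 47 mm out of it.
- lever (a joint): Ratchet lever angle, rad: 0 home stop, 0.68 stop at stroke end; swings level about the turntable axis, grows anticlockwise from above; stays where left; starts in the first half. Each full stroke from home turns the table one tooth (0.52) anticlockwise: first 0.09 free play, must pass 0.64 to catch the tooth. On the way back the table stays. Needs 2 to 6 N at the grip.
- lever_grip (a point): On the axis of the lever's upright grip, a black round post 20 mm thick standing from 30 to 150 mm above the bench; this point is 130 mm above the bench and 205 mm from the turntable's axis, outside the cabinet's left wall.
- jug (a point): Centre of the jug's mouth, 203 mm above the bench, 58 mm from the turntable's axis. The jug is the pot with a bellied body, a narrow neck and a handle, 125 mm tall; a straight vase and a low bowl stand on the same turntable. It stands in the middle of the doorway when it is straight out from the axis along the cabinet's -x axis; it starts 0.9 to 2.05 rad short of that (clockwise of it, seen from above).
- turntable: Aluminium disc, 202 mm, upper face 78 mm above the bench, with three raw clay pots stuck on it; not to be touched. Origin on its axis at the bench, at the cabinet's origin; its axes coincide with the cabinet's when the jug is at the doorway. A pawl lets it turn anticlockwise (from above) only; 12 teeth of 0.52 rad, one exactly there. After a stroke it may rest up to 0.08 rad past the tooth.
- jar: White round glaze jar with a dark lid, upright, 54 mm across, 120 mm tall with the lid (lid 48 mm across, top 16 mm), about 0.35 kg, loose; it stands in the door's swing. Origin: centre of its underside, z up.
- bat: Round plaster bat, 150 mm across, 20 mm thick, fixed flat on the bench. Origin: centre of its underside.
- caddy: Wooden tool caddy, 130 x 100 mm, 70 mm high, with tools standing up to 175 mm, fixed. Origin: centre of its underside.
- mug: Bystander: blue ceramic mug, 76 mm across, 85 mm tall.
- bottle: Bystander: white plastic bottle, 60 mm across, 170 mm tall.
- bowl: Bystander: terracotta bowl, 110 mm across, 50 mm tall.
- rib: Bystander: flat wooden potter's rib, 100 x 50 x 8 mm, lying.
- brush: Bystander: brush 150 mm long, lying.
- block: Bystander: plaster block, 100 x 60 x 50 mm.
Things that resemble listed ones, but are neither listed nor needed, are in the scene too. What is shaped like the jar but green, purple or yellow is not meant.

How it is judged:
By the outcome, as a careful person would: the job done as asked, in the order asked, and still so for the second after the job is handed in, with the robot touching nothing.
It also fails if it takes over 72 s, if anything falls off the work surface, if the arm or the gripper's body presses on something with over 40 N, if the wrist force passes 120 N, or if a joint passes its speed limit or range.

## Working session

There is one attempt and no reset: what is moved stays moved. The work goes in short steps, Python scripts to look and compute and a tool call to move; the robot and the scene stay as the last step left them, time stands still between calls to the robot, and variables do not carry over. Pictures are saved under pics/ and viewed, at most 10 in all, crops included, and the job is handed in when it is done.

Besides the shell and the picture viewer there is one more tool, called as name(argument=value, ...), one argument or row to a line, values as JSON. send_rows: Moves the arm, as the interface text tells. Shift numbers are shares of 800 mm and turn numbers shares of 90 degrees, none past 1 either way. Its arguments: {"type":"object","properties":{"deltas":{"type":"array","items":{"type":"array"}},"gripper":{"type":"number"}},"required":["deltas"]}

```bash
ls; mkdir -p pics; cat > h.py <<'E'
import numpy as np, cv2
from plant import ctrl
def K(s):
    f=200/np.tan(np.radians(s["vertical_fov"])/2); return f
def ray(s,u,v):
    R=cv2.Rodrigues(np.array(s["rvec"],float))[0]; t=np.array(s["tvec"],float).ravel()
    d=R.T@np.array([(u-s["cx"])/K(s),(v-s["cy"])/K(s),1]); return -R.T@t,d
def at(s,u,v,z):
    o,d=ray(s,u,v); return o+d*(z-o[2])/d[2]
def proj(s,p):
    R=cv2.Rodrigues(np.array(s["rvec"],float))[0]; t=np.array(s["tvec"],float).ravel()
    c=R@np.array(p,float)+t; return K(s)*c[0]/c[2]+s["cx"],K(s)*c[1]/c[2]+s["cy"]
def save(s,name,crop=None):
    im=s["color"][:,:,::-1]
    if crop: x0,y0,x1,y1,k=crop; im=cv2.resize(im[y0:y1,x0:x1],None,fx=k,fy=k,interpolation=cv2.INTER_CUBIC)
    cv2.imwrite("pics/"+name,np.ascontiguousarray(im))
E
python3 - <<'E'
from h import *
np.set_printoptions(precision=3,suppress=True)
for n in ["scene","top"]:
    s=ctrl.snapshot(n); save(s,n+"0.png"); print(n,{k:v for k,v in s.items() if k!="color"}, ray(s,320,200))
    for th,z in dict(cab=.17,door=.11,door_handle=.112,lever=.09,lever_grip=.13,jug=.203,jar=.06,bat=.02,caddy=.07).items():
        for d in ctrl.boxes_of(s,th)[:3]:
            u,v=d["xy"][0]*640,d["xy"][1]*400
            print(th,round(d["conf"],2),round(u),round(v),at(s,u,v,z))
print(ctrl.get_obs())
E
```

```text
pics
scene {'vertical_fov': 43.242156068861696, 'cx': 315.5411649236372, 'cy': 192.93250544987617, 'rvec': array([ 0.832,  2.673, -0.89 ]), 'tvec': array([ 0.52 , -0.159,  1.562]), 'shot': 1} (array([1.051, 0.571, 1.143]), array([-0.355, -0.474, -0.806]))
cab 0.95 368 275 [0.653 0.221 0.17 ]
door 0.91 348 223 [0.578 0.059 0.11 ]
door_handle 0.86 350 223 [0.576 0.062 0.112]
lever 0.56 448 266 [0.447 0.281 0.09 ]
lever_grip 0.57 450 266 [0.468 0.295 0.13 ]
lever_grip 0.46 259 170 [ 0.68  -0.193  0.13 ]
jug 0.91 371 269 [0.652 0.225 0.203]
jug 0.33 320 138 [ 0.524 -0.142  0.203]
jar 0.9 230 227 [ 0.813 -0.127  0.06 ]
jar 0.84 271 235 [ 0.739 -0.044  0.06 ]
jar 0.77 252 278 [0.84  0.031 0.06 ]
bat 0.83 259 167 [ 0.635 -0.285  0.02 ]
bat 0.66 217 138 [ 0.68  -0.454  0.02 ]
caddy 0.93 320 138 [ 0.45  -0.243  0.07 ]
top {'vertical_fov': 52.36016132274411, 'cx': 327.46246875615, 'cy': 193.42774513676937, 'rvec': array([ 1.997, -2.23 ,  0.227]), 'tvec': array([0.006, 0.633, 1.187]), 'shot': 2} (array([ 0.375, -0.039,  1.291]), array([ 0.189,  0.001, -0.982]))
cab 0.97 243 207 [0.595 0.179 0.1
[... 206 characters left out ...]

jug 0.54 395 252 [ 0.425 -0.223  0.203]
jar 0.85 326 203 [ 0.601 -0.056  0.06 ]
jar 0.79 315 161 [ 0.738 -0.035  0.06 ]
jar 0.71 340 137 [ 0.809 -0.123  0.06 ]
bat 0.89 396 189 [ 0.63  -0.285  0.02 ]
caddy 0.86 399 251 [ 0.432 -0.255  0.07 ]
{'clock': 1.0, 'joint_pos': array([ 81.539,  20.544,   0.68 ,  -0.001, -70.135, -16.506]), 'qvel': array([ 0.097,  0.014,  0.045,  0.187, -0.051,  0.034]), 'tau': array([ -0.   , -58.239,  29.33 ,   7.002,   0.012,  -0.   ]), 'tool_pos': array([0.285, 0.612, 0.292]), 'orientation': array([-179.999,    0.001,  -24.967]), 'force': array([0.412, 0.645, 0.062]), 'moment': array([-0.035,  0.019,  0.041]), 'gripper_force': 0.0, 'opening': 0.08790148213798796}
```

View pics/scene0.png

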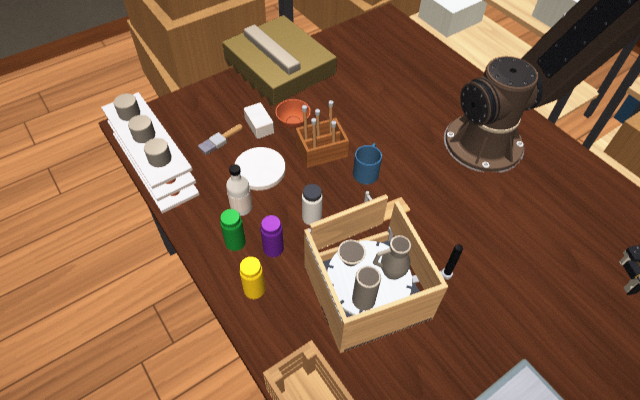

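View pics/top0.png

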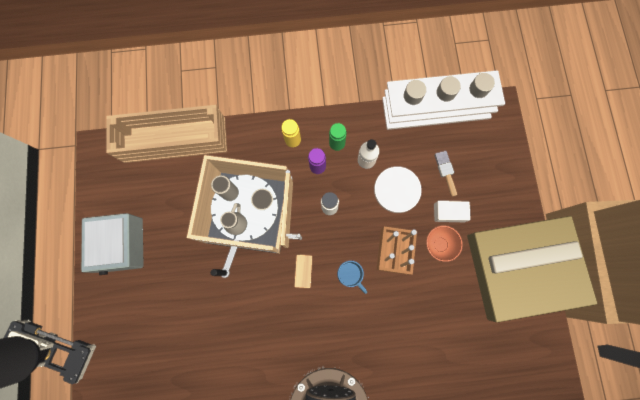

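Both views agree. The doorway faces world -y, and the white jar with the dark lid is at top (330,203), scene (312,204). The bat is at top (398,189), the handle near top (293,236) and the lever grip at top (220,272). Next I'll zoom in to pick the cabinet corners.

```bash
python3 - <<'E'
from h import *
s=ctrl.snapshot("top"); save(s,"topc.png",(180,140,350,290,4.5))
s=ctrl.snapshot("scene"); save(s,"scc.png",(290,170,470,350,3.3))
E
```

```text
(no output)
```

View pics/topc.png

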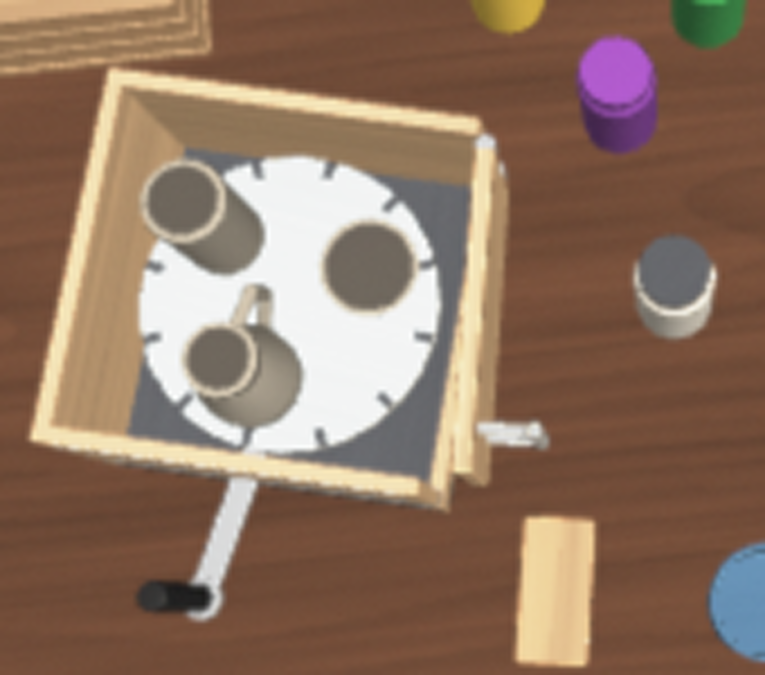

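View pics/scc.png

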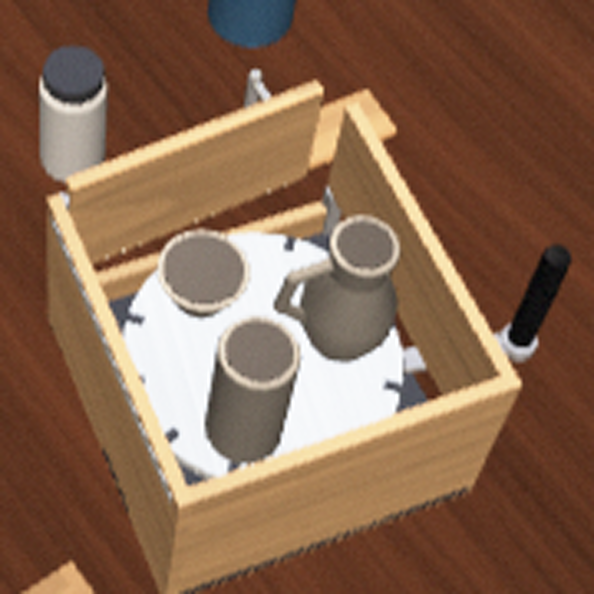

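Top crop: rim corners at (112,70), (33,440), (483,122), grip top at (150,595), jar lid at (675,270) and jug mouth at (220,358). Scene crop: corners at (520,382), (178,497), (50,197), (348,103), jug mouth at (365,247) and handle top at (256,72).

```bash
cat > fit.py <<'E'
from h import *
from scipy.optimize import least_squares
np.set_printoptions(precision=3,suppress=True)
T=ctrl.snapshot("top");S=ctrl.snapshot("scene")
tp=lambda u,v:(180+u/4.5,140+v/4.5); sp=lambda u,v:(290+u/3.3,170+v/3.3)
obs=[(T,tp(112,70),(.12,-.12)),(T,tp(33,440),(.12,.12)),(T,tp(483,122),(-.12,-.12)),
(S,sp(520,382),(.12,.12)),(S,sp(178,497),(.12,-.12)),(S,sp(50,197),(-.12,-.12)),(S,sp(348,103),(-.12,.12))]
def w(p,c,z): 
    c_,s_=np.cos(p[2]),np.sin(p[2]); return [p[0]+c_*c[0]-s_*c[1],p[1]+s_*c[0]+c_*c[1],z]
r=least_squares(lambda p:np.ravel([np.subtract(proj(s,w(p,c,.17)),o) for s,o,c in obs]),[.6,.18,1.5])
p=r.x; print("cab",p,np.degrees(p[2]),r.fun)
def cabf(q): d=np.array(q[:2])-p[:2]; c_,s_=np.cos(p[2]),np.sin(p[2]); return np.array([c_*d[0]+s_*d[1],-s_*d[0]+c_*d[1]])
for n,z,a,b in [("grip",.15,tp(150,595),sp(557,253)),("jarlid",.12,tp(675,270),sp(73,72)),("jug",.203,tp(220,358),sp(365,247)),("handletop",.153,tp(540,425),sp(256,72)),("doorfree",.17,tp(462,470),sp(320,85)),("hingecyl",.17,tp(486,142),sp(62,200))]:
    A,B=at(T,*a,z),at(S,*b,z); m=(A+B)/2
    c=cabf(m); print(n,A[:2],B[:2],"cab",c,"ang",np.arctan2(c[1],c[0]),np.hypot(*c))
for s in (T,S):
    for d in ctrl.cut_out(s,"bat")[:1]: 
        v,u=np.nonzero(d["pixels"]); print("bat",at(s,u.mean(),v.mean(),.02))
    for n in("mug","bottle","bowl","rib","brush","block"):
        for d in ctrl.boxes_of(s,n)[:1]: print(n,d["conf"],at(s,d["xy"][0]*640,d["xy"][1]*400,.03)[:2])
E
python3 fit.py
```

```text
cab [0.613 0.19  1.322] 75.7684599731727 [-0.19  -0.62   0.05  -0.062 -0.214 -1.128  0.205 -0.78  -0.052  1.471
 -1.384 -1.079  2.439 -1.441]
grip [0.426 0.275] [0.427 0.275] cab [0.036 0.202] ang 1.3929982669136387 0.20519285894646574
jarlid [ 0.598 -0.068] [ 0.602 -0.063] cab [-0.251 -0.05 ] ang -2.945320888722595 0.2558803912601616
jug [0.559 0.212] [0.562 0.216] cab [0.01  0.057] ang 1.404310670924524 0.057993408479062
handletop [0.503 0.028] [0.504 0.034] cab [-0.181  0.067] ang 2.7855348301067826 0.19351779640923442
doorfree [0.479 0.077] [0.482 0.079] cab [-0.142  0.101] ang 2.5204693844699935 0.17402181866419858
hingecyl [0.684 0.043] [0.694 0.055] cab [-0.118 -0.108] ang -2.4024877099206177 0.15969585850342186
bat [ 0.626 -0.287  0.02 ]
mug 0.98 [ 0.379 -0.107]
bottle 0.92 [ 0.748 -0.199]
bowl 0.72 [ 0.428 -0.251]
rib 0.65 [0.405 0.028]
brush 0.71 [ 0.687 -0.459]
block 0.78 [ 0.534 -0.436]
bat [ 0.629 -0.283  0.02 ]
mug 0.92 [ 0.376 -0.117]
bottle 0.64 [ 0.739 -0.24 ]
bowl 0.63 [ 0.44  -0.422]
rib 0.79 [0.407 0.041]
brush 0.87 [ 0.689 -0.44 ]
block 0.74 [ 0.542 -0.437]
```

```bash
cat > plan.py <<'E'
import sys,json
from h import *
def plan(wps,yaw0=None,start=None):
    """wps: (x,y,z,yaw). prints per call the final row shares"""
    o=ctrl.get_obs(); p=np.array(start if start else o["tool_pos"],float); y=o["orientation"][2] if yaw0 is None else yaw0
    for w in wps:
        t=np.array(w[:3],float); dy=(w[3]-y+180)%360-180
        n=max(1,int(np.ceil(max(np.linalg.norm(t-p)/.185,abs(dy)/32))))
        for k in range(n):
            c,s=np.cos(np.radians(y)),np.sin(np.radians(y)); d=(t-p)/(n-k)
            sh=np.array([c*d[0]+s*d[1],s*d[0]-c*d[1],-d[2]])/.8; tn=-(dy/n)/90
            sh=sh.round(3); tn=round(tn,3)
            print(w,"call",k+1,"/",n,sh.tolist(),tn)
            q=sh*.8; p=p+np.array([c*q[0]+s*q[1],s*q[0]-c*q[1],-q[2]]); y-=tn*90
E
python3 - <<'E'
from plan import *
plan([(.285,.612,.33,-25),(.600,-.066,.33,-104),(.600,-.066,.132,-104)])
E
```

```text
(0.285, 0.612, 0.33, -25) call 1 / 1 [-0.0, -0.0, -0.047] 0.0
(0.6, -0.066, 0.33, -104) call 1 / 5 [0.143, 0.12, -0.0] 0.176
(0.6, -0.066, 0.33, -104) call 2 / 5 [0.17, 0.077, -0.0] 0.176
(0.6, -0.066, 0.33, -104) call 3 / 5 [0.185, 0.027, -0.0] 0.176
(0.6, -0.066, 0.33, -104) call 4 / 5 [0.186, -0.024, -0.0] 0.176
(0.6, -0.066, 0.33, -104) call 5 / 5 [0.172, -0.073, -0.0] 0.176
(0.6, -0.066, 0.132, -104) call 1 / 2 [-0.0, -0.0, 0.124] -0.001
(0.6, -0.066, 0.132, -104) call 2 / 2 [-0.001, -0.0, 0.123] -0.001
```

send_rows(
  deltas=[
    [[0,0,-0.047],0],
    [[0,0,-0.047],0],
    [[0,0,-0.047],0],
    [[0,0,-0.047],0],
    [[0,0,-0.047],0],
  ],
  gripper=1,
)

```text
clock: 2.32
tool_pos: [0.2848, 0.6116, 0.3291]
orientation: [179.9, 0.0, -25.0]
force: [-0.7, 0.4, -0.1]
opening: 0.0879
gripper_force: 0.0
```

send_rows(
  deltas=[
    [[0.143,0.12,0],0.176],
    [[0.143,0.12,0],0.176],
    [[0.143,0.12,0],0.176],
    [[0.143,0.12,0],0.176],
    [[0.143,0.12,0],0.176],
  ],
)

```text
clock: 2.73
tool_pos: [0.3494, 0.4724, 0.3299]
orientation: [179.9, -0.0, -41.0]
force: [-0.7, 0.8, -0.1]
opening: 0.0874
gripper_force: 0.0
```

send_rows(
  deltas=[
    [[0.17,0.077,0],0.176],
    [[0.17,0.077,0],0.176],
    [[0.17,0.077,0],0.176],
    [[0.17,0.077,0],0.176],
    [[0.17,0.077,0],0.176],
  ],
)

```text
clock: 3.15
tool_pos: [0.4117, 0.3373, 0.3296]
orientation: [179.9, -0.0, -56.8]
force: [0.3, 0.2, -0.0]
opening: 0.0877
gripper_force: 0.0
```

send_rows(
  deltas=[
    [[0.185,0.027,0],0.176],
    [[0.185,0.027,0],0.176],
    [[0.185,0.027,0],0.176],
    [[0.185,0.027,0],0.176],
    [[0.185,0.027,0],0.176],
  ],
)

```text
clock: 3.57
tool_pos: [0.475, 0.2024, 0.3292]
orientation: [179.9, -0.1, -72.7]
force: [-0.1, 0.9, 0.4]
opening: 0.088
gripper_force: 0.0
```

send_rows(
  deltas=[
    [[0.186,-0.024,0],0.176],
    [[0.186,-0.024,0],0.176],
    [[0.186,-0.024,0],0.176],
    [[0.186,-0.024,0],0.176],
    [[0.186,-0.024,0],0.176],
  ],
)

```text
clock: 3.98
tool_pos: [0.5384, 0.0667, 0.3288]
orientation: [179.9, -0.1, -88.5]
force: [-0.7, 0.4, -0.3]
opening: 0.0875
gripper_force: 0.0
```

send_rows(
  deltas=[
    [[0.172,-0.073,0],0.176],
    [[0.172,-0.073,0],0.176],
    [[0.172,-0.073,0],0.176],
    [[0.172,-0.073,0],0.176],
    [[0.172,-0.073,0],0.176],
  ],
)

```text
clock: 4.4
tool_pos: [0.601, -0.0691, 0.3282]
orientation: [179.9, -0.1, -104.3]
force: [-0.6, 0.8, -0.4]
opening: 0.0877
gripper_force: 0.0
```

send_rows(
  deltas=[
    [[0,0,0.124],0],
    [[0,0,0.124],0],
    [[0,0,0.124],0],
    [[0,0,0.124],0],
    [[0,0,0.124],0],
  ],
)

```text
clock: 4.82
tool_pos: [0.5996, -0.0655, 0.23]
orientation: [179.9, -0.1, -104.1]
force: [1.3, 0.4, 0.5]
opening: 0.0874
gripper_force: 0.0
```

```bash
python3 - <<'E'
from h import *
s=ctrl.snapshot("scene"); save(s,"jar1.png",(200,100,460,310,2.5))
print(ctrl.get_obs()["tool_pos"])
E
```

```text
[ 0.60042671 -0.06559095  0.23155438]
```

View pics/jar1.png

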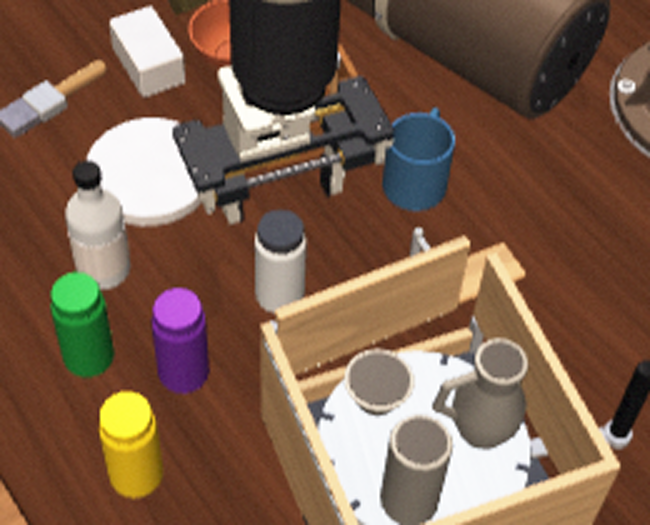

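The gripper is centred over the jar at crop (280,235), with its fingers in line with the door. I'll descend and grip.

send_rows(
  deltas=[
    [[0,0,0.04],0],
    [[0,0,0.08],0],
    [[0,0,0.123],0],
    [[0,0,0.123],0],
    [[0,0,0.123],0],
  ],
)

```text
clock: 5.28
tool_pos: [0.6, -0.0661, 0.133]
orientation: [180.0, -0.0, -104.1]
force: [0.6, -0.1, 1.0]
opening: 0.0877
gripper_force: 0.0
```

send_rows(
  deltas=[
    [[0,0,0],0],
    [[0,0,0],0],
    [[0,0,0],0],
    [[0,0,0],0],
    [[0,0,0],0],
  ],
  gripper=0.4,
)

```text
clock: 5.7
tool_pos: [0.6001, -0.0664, 0.1334]
orientation: [-179.9, 0.0, -104.2]
force: [-0.4, -0.3, 0.0]
opening: 0.0596
gripper_force: 0.0
```

send_rows(
  deltas=[
    [[0,0,0],0],
    [[0,0,0],0],
    [[0,0,0],0],
    [[0,0,0],0],
    [[0,0,0],0],
  ],
)

```text
clock: 6.12
tool_pos: [0.5998, -0.0664, 0.1328]
orientation: [-180.0, 0.0, -104.2]
force: [-2.0, 0.6, 5.0]
opening: 0.0531
gripper_force: 30.0
```

```bash
python3 - <<'E'
from plan import *
print(ctrl.get_obs()["tool_pos"],ctrl.get_obs()["opening"])
plan([(.600,-.066,.22,-104),(.617,-.288,.22,-130),(.617,-.288,.156,-130)])
E
```

```text
[ 0.59975161 -0.06640315  0.13281601] 0.05310995830284047
(0.6, -0.066, 0.22, -104) call 1 / 1 [-0.001, -0.0, -0.109] -0.002
(0.617, -0.288, 0.22, -130) call 1 / 2 [0.132, -0.044, 0.0] 0.145
(0.617, -0.288, 0.22, -130) call 2 / 2 [0.119, -0.073, 0.0] 0.145
(0.617, -0.288, 0.156, -130) call 1 / 1 [0.0, 0.0, 0.08] -0.001
```

send_rows(
  deltas=[
    [[0,0,-0.03],0],
    [[0,0,-0.07],0],
    [[0,0,-0.109],0],
    [[0,0,-0.109],0],
    [[0,0,-0.109],0],
  ],
)

```text
clock: 6.53
tool_pos: [0.6, -0.0662, 0.2205]
orientation: [-179.9, 0.1, -104.2]
force: [-0.1, -0.7, -5.4]
opening: 0.0526
gripper_force: 30.0
```

send_rows(
  deltas=[
    [[0.026,-0.009,0],0.03],
    [[0.053,-0.018,0],0.06],
    [[0.08,-0.026,0],0.09],
    [[0.106,-0.035,0],0.12],
    [[0.132,-0.044,0],0.145],
  ],
)

```text
clock: 6.95
tool_pos: [0.6065, -0.1781, 0.2166]
orientation: [179.8, -0.1, -117.4]
force: [0.4, 0.1, -4.1]
opening: 0.053
gripper_force: 30.0
```

send_rows(
  deltas=[
    [[0.03,-0.018,0],0.035],
    [[0.06,-0.037,0],0.07],
    [[0.09,-0.055,0],0.11],
    [[0.119,-0.073,0],0.145],
    [[0.119,-0.073,0],0.145],
  ],
)

```text
clock: 7.37
tool_pos: [0.6149, -0.2927, 0.2159]
orientation: [179.8, -0.2, -130.7]
force: [0.4, -0.1, -4.6]
opening: 0.0532
gripper_force: 30.0
```

send_rows(
  deltas=[
    [[0,0,0.02],0],
    [[0,0,0.04],0],
    [[0,0,0.06],0],
    [[0,0,0.07],0],
    [[0,0,0.07],0],
  ],
)

```text
clock: 7.78
tool_pos: [0.6141, -0.2881, 0.1589]
orientation: [179.6, -0.2, -130.3]
force: [-0.5, 0.2, -5.0]
opening: 0.0531
gripper_force: 30.0
```

```bash
python3 - <<'E'
from h import *
s=ctrl.snapshot("scene"); save(s,"jar2.png",(170,90,400,270,2.6))
o=ctrl.get_obs(); print(o["tool_pos"],o["force"],o["orientation"])
E
```

```text
[ 0.61507456 -0.28843175  0.16086793] [ 0.10529464 -0.71104705 -3.62993101] [ 1.79761560e+02 -1.23449180e-01 -1.30276458e+02]
```

View pics/jar2.png

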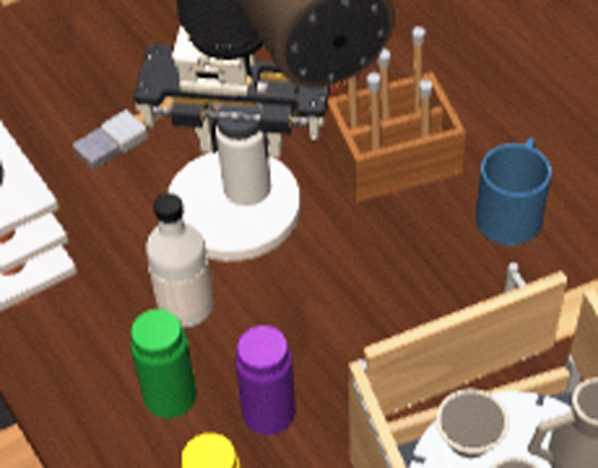

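The jar is over the bat and about 8 mm above it. I'll lower it, release and lift away.

send_rows(
  deltas=[
    [[0,0,0.004],0],
    [[0,0,0.008],0],
    [[0,0,0.01],0],
    [[0,0,0.01],0],
    [[0,0,0.01],0],
  ],
)

```text
clock: 8.25
tool_pos: [0.6164, -0.2888, 0.1558]
orientation: [-180.0, 0.0, -130.3]
force: [0.5, -0.5, -4.2]
opening: 0.053
gripper_force: 30.0
```

send_rows(
  deltas=[
    [[0,0,0],0],
    [[0,0,0],0],
    [[0,0,0],0],
    [[0,0,0],0],
    [[0,0,0],0],
  ],
  gripper=1,
)

```text
clock: 8.67
tool_pos: [0.6165, -0.2889, 0.1559]
orientation: [-180.0, 0.0, -130.3]
force: [-0.2, -0.0, -0.4]
opening: 0.0808
gripper_force: 0.0
```

send_rows(
  deltas=[
    [[0,0,0],0],
    [[0,0,0],0],
    [[0,0,-0.04],0],
    [[0,0,-0.09],0],
    [[0,0,-0.13],0],
  ],
)

```text
clock: 9.08
tool_pos: [0.6163, -0.289, 0.2613]
orientation: [-180.0, -0.0, -130.3]
force: [1.6, -0.7, 1.4]
opening: 0.0877
gripper_force: 0.0
```

```bash
cat >> fit.py <<'E'
h=np.array([-.118,-.105])
for th in (0.05,.09,.13,.5,1.0,1.4,1.45):
    c_,s_=np.cos(th),np.sin(th); v=h+[-.047*c_-.175*s_,.175*c_-.047*s_]
    q=w(p,v,.153); print(th,"cab",v,"world",np.array(q),"pixT",np.array(proj(T,q)),"pixS",np.array(proj(S,q)))
E
python3 fit.py|tail -7; python3 - <<'E'
from plan import *
plan([(.615,-.288,.30,-130),(.503,.030,.30,-104),(.503,.030,.177,-104)])
E
```

```text
0.05 cab [-0.174  0.067] world [0.505 0.038 0.153] pixT [296.083 234.149] pixS [368.032 193.234]
0.09 cab [-0.181  0.065] world [0.506 0.031 0.153] pixT [298.629 233.649] pixS [366.02  191.415]
0.13 cab [-0.187  0.062] world [0.507 0.024 0.153] pixT [301.153 233.049] pixS [363.934 189.665]
0.5 cab [-0.243  0.026] world [ 0.528 -0.039  0.153] pixT [322.712 222.992] pixS [341.753 177.052]
1.0 cab [-0.291 -0.05 ] world [ 0.59  -0.104  0.153] pixT [342.962 199.005] pixS [306.967 171.315]
1.4 cab [-0.298 -0.122] world [ 0.658 -0.129  0.153] pixT [348.873 175.24 ] pixS [279.195 176.549]
1.45 cab [-0.297 -0.131] world [ 0.667 -0.13   0.153] pixT [348.908 172.2  ] pixS [275.917 177.806]
(0.615, -0.288, 0.3, -130) call 1 / 1 [0.0, 0.002, -0.051] -0.003
(0.503, 0.03, 0.3, -104) call 1 / 2 [-0.107, 0.181, -0.0] -0.144
(0.503, 0.03, 0.3, -104) call 2 / 2 [-0.145, 0.153, -0.0] -0.144
(0.503, 0.03, 0.177, -104) call 1 / 1 [-0.0, -0.0, 0.154] -0.001
```

send_rows(
  deltas=[
    [[0,0,-0.051],0],
    [[0,0,-0.051],0],
    [[0,0,-0.051],0],
    [[0,0,-0.051],0],
    [[0,0,-0.051],0],
  ],
)

```text
clock: 10.3
tool_pos: [0.616, -0.2887, 0.2997]
orientation: [180.0, -0.0, -130.3]
force: [0.7, 0.7, -1.0]
opening: 0.0877
gripper_force: 0.0
```

send_rows(
  deltas=[
    [[-0.107,0.181,0],-0.144],
    [[-0.107,0.181,0],-0.144],
    [[-0.107,0.181,0],-0.144],
    [[-0.107,0.181,0],-0.144],
    [[-0.107,0.181,0],-0.144],
  ],
)

```text
clock: 10.72
tool_pos: [0.5589, -0.1252, 0.3]
orientation: [179.9, 0.1, -117.1]
force: [0.8, -0.7, 0.1]
opening: 0.0878
gripper_force: 0.0
```

send_rows(
  deltas=[
    [[-0.145,0.153,0],-0.144],
    [[-0.145,0.153,0],-0.144],
    [[-0.145,0.153,0],-0.144],
    [[-0.145,0.153,0],-0.144],
    [[-0.145,0.153,0],-0.144],
  ],
)

```text
clock: 11.13
tool_pos: [0.5036, 0.0339, 0.3]
orientation: [180.0, 0.1, -104.1]
force: [-0.7, 0.2, 0.4]
opening: 0.0873
gripper_force: 0.0
```

```bash
python3 - <<'E'
from plan import *
s=ctrl.snapshot("scene"); save(s,"han1.png",(200,90,440,270,3))
o=ctrl.get_obs(); print(o["tool_pos"],o["orientation"])
plan([(.504,.031,.22,-102),(.504,.031,.18,-102)])
E
```

```text
[0.50439808 0.03239056 0.30009227] [ 1.79992162e+02  2.50526624e-02 -1.04065432e+02]
(0.504, 0.031, 0.22, -102) call 1 / 1 [0.002, 0.0, 0.1] -0.023
(0.504, 0.031, 0.18, -102) call 1 / 1 [-0.0, 0.0, 0.05] 0.0
```

View pics/han1.png

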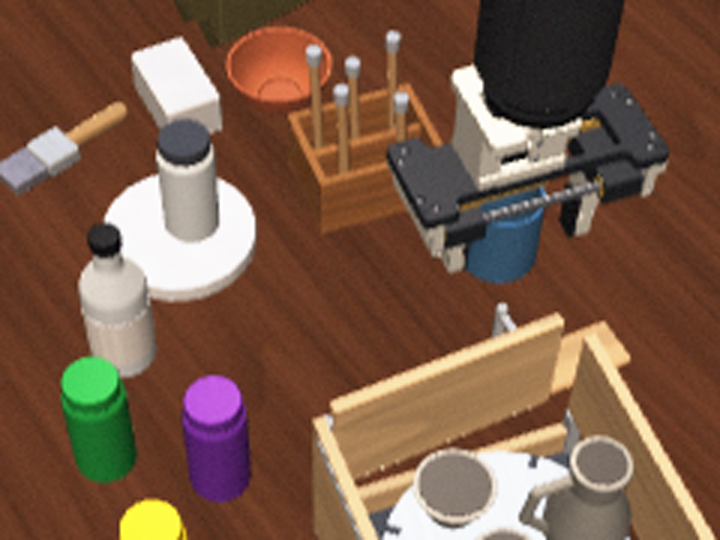

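The jar stands upright on the bat, and the gripper is over the handle, whose top is at crop (503,310). I'll descend and close.

send_rows(
  deltas=[
    [[0.002,0,0.05],-0.02],
    [[0.002,0,0.09],-0.02],
    [[0.002,0,0.12],-0.02],
    [[0.002,0,0.15],-0.02],
    [[0.002,0,0.15],-0.02],
  ],
)

```text
clock: 11.6
tool_pos: [0.5026, 0.0262, 0.1754]
orientation: [179.6, -0.2, -102.6]
force: [-1.0, 0.2, -0.4]
opening: 0.0875
gripper_force: 0.0
```

send_rows(
  deltas=[
    [[0,0,0],0],
    [[0,0,0],0],
    [[0,0,0],0],
    [[0,0,0],0],
    [[0,0,0],0],
  ],
  gripper=0,
)

```text
clock: 12.02
tool_pos: [0.5057, 0.0279, 0.1813]
orientation: [-179.9, 0.1, -102.5]
force: [-0.4, 1.0, -0.0]
opening: 0.0596
gripper_force: 0.0
```

send_rows(
  deltas=[
    [[0,0,0],0],
    [[0,0,0],0],
    [[0,0,0],0],
    [[0,0,0],0],
    [[0,0,0],0],
  ],
)

```text
clock: 12.43
tool_pos: [0.5052, 0.0278, 0.1802]
orientation: [-180.0, 0.0, -102.5]
force: [-0.3, -0.6, 0.2]
opening: 0.0263
gripper_force: 0.0
```

send_rows(
  deltas=[
    [[0,0,0],0],
    [[0,0,0],0],
    [[0,0,0],0],
    [[0,0,0],0],
    [[0,0,0],0],
  ],
)

```text
clock: 12.85
tool_pos: [0.5021, 0.0267, 0.1794]
orientation: [179.7, -0.2, -102.6]
force: [-11.5, -1.3, 7.4]
opening: 0.0107
gripper_force: 30.0
```

```bash
cat >> plan.py <<'E'
def arc(c,p,y,degs,ncalls,turn,n=5):
    """rotate xy p about c by degs; turn: share of rotation followed by the tool"""
    p=np.array(p[:2]);c=np.array(c); k=0
    for i in range(ncalls):
        rows=[];cs,sn=np.cos(np.radians(y)),np.sin(np.radians(y))
        for j in range(1,n+1):
            a=np.radians(degs*j/n/ncalls); R=np.array([[np.cos(a),-np.sin(a)],[np.sin(a),np.cos(a)]])
            q=c+R@(p-c); d=(q-p)/.8
            rows.append([[round(cs*d[0]+sn*d[1],3),round(sn*d[0]-cs*d[1],3),0],round(-np.degrees(a)*turn/90,3)])
        print(json.dumps(rows)); p=q; y+=degs/ncalls*turn
    print("end",p,y)
E
python3 - <<'E'
from plan import *
arc([.686,.05],[.504,.029],-102.5,78,5,1)
E
```

```text
[[[0.012, -0.004, 0], -0.035], [[0.023, -0.009, 0], -0.069], [[0.034, -0.015, 0], -0.104], [[0.045, -0.021, 0], -0.139], [[0.055, -0.028, 0], -0.173]]
[[[0.012, -0.004, 0], -0.035], [[0.023, -0.009, 0], -0.069], [[0.034, -0.015, 0], -0.104], [[0.045, -0.021, 0], -0.139], [[0.055, -0.028, 0], -0.173]]
[[[0.012, -0.004, 0], -0.035], [[0.023, -0.009, 0], -0.069], [[0.034, -0.015, 0], -0.104], [[0.045, -0.021, 0], -0.139], [[0.055, -0.028, 0], -0.173]]
[[[0.012, -0.004, 0], -0.035], [[0.023, -0.009, 0], -0.069], [[0.034, -0.015, 0], -0.104], [[0.045, -0.021, 0], -0.139], [[0.055, -0.028, 0], -0.173]]
[[[0.012, -0.004, 0], -0.035], [[0.023, -0.009, 0], -0.069], [[0.034, -0.015, 0], -0.104], [[0.045, -0.021, 0], -0.139], [[0.055, -0.028, 0], -0.173]]
end [ 0.66870117 -0.13238901] -24.500000000000007
```

send_rows(
  deltas=[
    [[0.012,-0.004,0],-0.035],
    [[0.023,-0.009,0],-0.069],
    [[0.034,-0.015,0],-0.104],
    [[0.045,-0.021,0],-0.139],
    [[0.055,-0.028,0],-0.173],
  ],
)

```text
clock: 13.27
tool_pos: [0.5125, -0.0224, 0.1794]
orientation: [179.4, -0.1, -86.9]
force: [-18.0, -4.7, 15.4]
opening: 0.0102
gripper_force: 30.0
```

send_rows(
  deltas=[
    [[0.012,-0.004,0],-0.035],
    [[0.023,-0.009,0],-0.069],
    [[0.034,-0.015,0],-0.104],
    [[0.045,-0.021,0],-0.139],
    [[0.055,-0.028,0],-0.173],
  ],
)

```text
clock: 13.68
tool_pos: [0.536, -0.0664, 0.1793]
orientation: [179.2, 0.0, -71.3]
force: [-20.2, -12.0, 14.6]
opening: 0.0104
gripper_force: 30.0
```

send_rows(
  deltas=[
    [[0.012,0,0],-0.035],
    [[0.023,-0.005,0],-0.069],
    [[0.034,-0.011,0],-0.104],
    [[0.045,-0.017,0],-0.139],
    [[0.055,-0.024,0],-0.173],
  ],
)

```text
clock: 14.1
tool_pos: [0.5698, -0.1019, 0.1794]
orientation: [179.4, 0.1, -55.7]
force: [-14.8, -15.6, 8.0]
opening: 0.0104
gripper_force: 30.0
```

send_rows(
  deltas=[
    [[0.012,-0.003,0],-0.035],
    [[0.023,-0.008,0],-0.069],
    [[0.034,-0.014,0],-0.104],
    [[0.045,-0.02,0],-0.139],
    [[0.055,-0.026,0],-0.173],
  ],
)

```text
clock: 14.52
tool_pos: [0.6129, -0.1273, 0.1795]
orientation: [179.5, 0.2, -40.2]
force: [-8.0, -16.8, 2.2]
opening: 0.0104
gripper_force: 30.0
```

send_rows(
  deltas=[
    [[0.012,-0.004,0],-0.035],
    [[0.023,-0.009,0],-0.069],
    [[0.034,-0.015,0],-0.104],
    [[0.045,-0.021,0],-0.139],
    [[0.055,-0.028,0],-0.173],
  ],
)

```text
clock: 14.93
tool_pos: [0.6623, -0.1397, 0.1795]
orientation: [179.5, 0.2, -24.6]
force: [-2.7, -25.6, -0.7]
opening: 0.0104
gripper_force: 30.0
```

```bash
python3 - <<'E'
from h import *
o=ctrl.get_obs(); print(o["tool_pos"],o["orientation"],o["force"])
s=ctrl.snapshot("scene"); save(s,"door1.png",(190,70,470,290,2.7))
E
```

```text
[ 0.66227583 -0.13969924  0.17954262] [179.54995226   0.18869918 -24.62824212] [ -2.70262283 -25.58144336  -0.73920021]
```

View pics/door1.png

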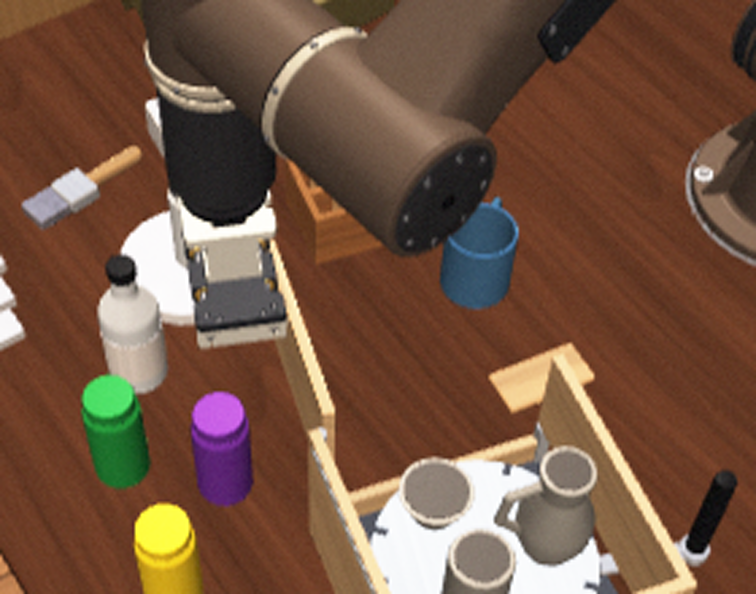

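The door is about 82° open (panel from crop (275,250) to (325,420)). I'll release it, lift off and go to the lever.

send_rows(
  deltas=[
    [[0,0,0],0],
    [[0,0,0],0],
    [[0,0,0],0],
    [[0,0,0],0],
    [[0,0,0],0],
  ],
  gripper=0.6,
)

```text
clock: 15.4
tool_pos: [0.6645, -0.134, 0.1801]
orientation: [-180.0, 0.0, -24.7]
force: [0.7, -0.0, 0.0]
opening: 0.0382
gripper_force: 0.0
```

send_rows(
  deltas=[
    [[0,0,0],0],
    [[0,0,-0.03],0],
    [[0,0,-0.08],0],
    [[0,0,-0.13],0],
    [[0,0,-0.175],0],
  ],
)

```text
clock: 15.82
tool_pos: [0.6644, -0.1341, 0.3226]
orientation: [-180.0, -0.0, -24.7]
force: [0.9, 0.1, 0.4]
opening: 0.0524
gripper_force: 0.0
```

```bash
python3 - <<'E'
from plan import *
o=ctrl.get_obs(); print(o["tool_pos"],o["orientation"],o["force"])
plan([(.427,.275,.32,-14.2),(.427,.275,.177,-14.2)])
E
```

```text
[ 0.66437712 -0.13406536  0.32260386] [-1.79997293e+02 -4.39296469e-02 -2.46532274e+01] [0.92279287 0.1207106  0.42997608]
(0.427, 0.275, 0.32, -14.2) call 1 / 3 [-0.161, -0.114, 0.001] -0.039
(0.427, 0.275, 0.32, -14.2) call 2 / 3 [-0.154, -0.123, 0.001] -0.039
(0.427, 0.275, 0.32, -14.2) call 3 / 3 [-0.146, -0.132, 0.001] -0.039
(0.427, 0.275, 0.177, -14.2) call 1 / 1 [0.0, -0.0, 0.179] 0.001
```

send_rows(
  deltas=[
    [[-0.161,-0.114,0],-0.039],
    [[-0.161,-0.114,0],-0.039],
    [[-0.161,-0.114,0],-0.039],
    [[-0.161,-0.114,0],-0.039],
    [[-0.161,-0.114,0],-0.039],
  ],
)

```text
clock: 16.23
tool_pos: [0.5831, 0.0064, 0.3212]
orientation: [-179.9, -0.0, -21.0]
force: [-0.6, -1.1, -0.6]
opening: 0.0524
gripper_force: 0.0
```

send_rows(
  deltas=[
    [[-0.154,-0.123,0],-0.039],
    [[-0.154,-0.123,0],-0.039],
    [[-0.154,-0.123,0],-0.039],
    [[-0.154,-0.123,0],-0.039],
    [[-0.154,-0.123,0],-0.039],
  ],
)

```text
clock: 16.65
tool_pos: [0.504, 0.1424, 0.3208]
orientation: [-179.9, -0.0, -17.4]
force: [0.2, -0.0, 0.0]
opening: 0.0527
gripper_force: 0.0
```

send_rows(
  deltas=[
    [[-0.146,-0.132,0],-0.039],
    [[-0.146,-0.132,0],-0.039],
    [[-0.146,-0.132,0],-0.039],
    [[-0.146,-0.132,0],-0.039],
    [[-0.146,-0.132,0],-0.039],
  ],
)

```text
clock: 17.07
tool_pos: [0.425, 0.2785, 0.3205]
orientation: [-179.9, -0.0, -13.9]
force: [1.1, -1.3, 0.2]
opening: 0.0526
gripper_force: 0.0
```

```bash
python3 - <<'E'
from plan import *
np.set_printoptions(precision=4,suppress=True)
o=ctrl.get_obs(); print(o["tool_pos"],o["orientation"],o["force"])
plan([(.427,.275,.177,-14.2)])
s=ctrl.snapshot("scene"); save(s,"lev1.png",(250,130,500,330,2.8))
g=[.427,.275,.15]; print(proj(s,g))
E
```

```text
[0.425  0.2785 0.3205] [-179.9053   -0.0059  -13.929 ] [ 1.1328 -1.2922  0.163 ]
(0.427, 0.275, 0.177, -14.2) call 1 / 1 [0.003, 0.004, 0.179] 0.003
(np.float64(458.82727471920623), np.float64(246.7680436428207))
```

View pics/lev1.png

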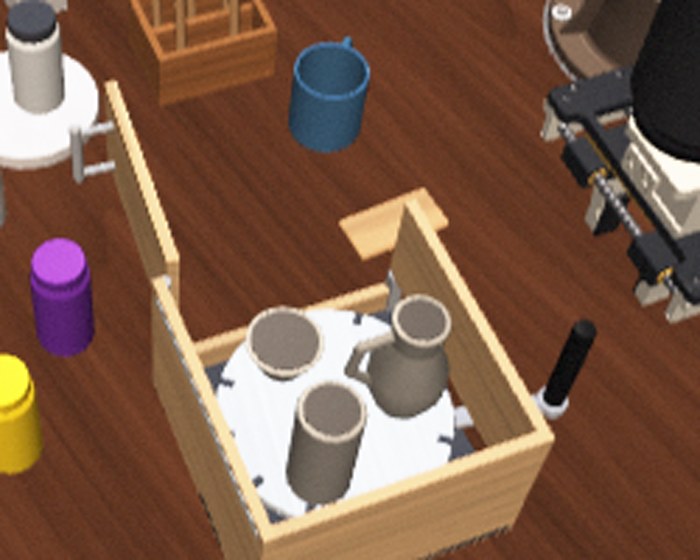

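The door stays open with the handle free, and the grip top at crop (584,328) matches the estimate. I'll descend around the grip.

send_rows(
  deltas=[
    [[0,0,0.05],0],
    [[0,0,0.1],0],
    [[0,0,0.14],0],
    [[0,0,0.165],0],
    [[0,0,0.179],0],
  ],
)

```text
clock: 17.53
tool_pos: [0.4264, 0.2727, 0.174]
orientation: [179.8, 0.1, -14.2]
force: [-0.6, -0.2, -0.2]
opening: 0.0525
gripper_force: 0.0
```

send_rows(
  deltas=[
    [[0,0,0],0],
    [[0,0,0],0],
    [[0,0,0],0],
    [[0,0,0],0],
    [[0,0,0],0],
  ],
  gripper=0.28,
)

```text
clock: 17.95
tool_pos: [0.4274, 0.2749, 0.1781]
orientation: [-179.9, -0.1, -14.2]
force: [0.4, -0.4, 0.1]
opening: 0.0271
gripper_force: 0.0
```

```bash
python3 - <<'E'
from plan import *
np.set_printoptions(precision=4,suppress=True)
o=ctrl.get_obs(); print(o["tool_pos"],o["orientation"],o["force"],o["opening"])
d=o["tool_pos"][:2]-np.array([.613,.19]); print(np.hypot(*d),np.arctan2(d[1],d[0])-1.322)
arc([.613,.19],o["tool_pos"],-14.2,-14,2,0)
E
```

```text
[0.4274 0.2749 0.1781] [-179.8848   -0.0501  -14.173 ] [ 0.446  -0.3619  0.1371] 0.027098615965594167
0.20411024690005258 1.390414900780251
[[[0.001, -0.006, 0], 0.0], [[0.003, -0.012, 0], 0.0], [[0.004, -0.018, 0], 0.0], [[0.006, -0.024, 0], 0.0], [[0.007, -0.03, 0], 0.0]]
[[[0.002, -0.006, 0], 0.0], [[0.004, -0.012, 0], 0.0], [[0.006, -0.018, 0], 0.0], [[0.009, -0.023, 0], 0.0], [[0.011, -0.029, 0], 0.0]]
end [0.4535 0.3173] -14.2
```

send_rows(
  deltas=[
    [[0.001,-0.006,0],0],
    [[0.003,-0.012,0],0],
    [[0.004,-0.018,0],0],
    [[0.006,-0.024,0],0],
    [[0.007,-0.03,0],0],
  ],
)

```text
clock: 18.37
tool_pos: [0.4387, 0.2971, 0.177]
orientation: [180.0, -0.0, -14.2]
force: [0.6, -2.1, 0.8]
opening: 0.0246
gripper_force: 0.6
```

send_rows(
  deltas=[
    [[0,-0.003,0],0],
    [[0.001,-0.006,0],0],
    [[0.002,-0.009,0],0],
    [[0.003,-0.012,0],0],
    [[0.004,-0.015,0],0],
  ],
)

```text
clock: 18.78
tool_pos: [0.4436, 0.3064, 0.1766]
orientation: [179.8, 0.1, -14.2]
force: [-5.0, -8.7, 7.0]
opening: 0.0243
gripper_force: 4.6
```

send_rows(
  deltas=[
    [[0,-0.001,0],0],
    [[0.001,-0.003,0],0],
    [[0.001,-0.003,0],0],
    [[0.001,-0.003,0],0],
    [[0.001,-0.003,0],0],
  ],
)

```text
clock: 19.2
tool_pos: [0.444, 0.3066, 0.1763]
orientation: [179.6, 0.1, -14.2]
force: [-5.6, -8.6, 6.5]
opening: 0.0248
gripper_force: 5.3
```

```bash
python3 - <<'E'
from plan import *
np.set_printoptions(precision=4,suppress=True)
o=ctrl.get_obs(); print(o["tool_pos"],o["force"],o["opening"])
p=o["tool_pos"]; arc([.613,.19],[.4455,.3095],-14.2,42,4,0)
E
```

```text
[0.444  0.3066 0.1763] [-5.6071 -8.6385  6.5236] 0.02477418963861616
[[[-0.003, 0.009, 0], -0.0], [[-0.006, 0.018, 0], -0.0], [[-0.009, 0.027, 0], -0.0], [[-0.011, 0.036, 0], -0.0], [[-0.013, 0.045, 0], -0.0]]
[[[-0.002, 0.009, 0], -0.0], [[-0.003, 0.019, 0], -0.0], [[-0.004, 0.028, 0], -0.0], [[-0.004, 0.037, 0], -0.0], [[-0.005, 0.047, 0], -0.0]]
[[[0.0, 0.009, 0], -0.0], [[0.001, 0.019, 0], -0.0], [[0.001, 0.028, 0], -0.0], [[0.003, 0.038, 0], -0.0], [[0.004, 0.047, 0], -0.0]]
[[[0.002, 0.009, 0], -0.0], [[0.004, 0.018, 0], -0.0], [[0.007, 0.028, 0], -0.0], [[0.009, 0.036, 0], -0.0], [[0.013, 0.045, 0], -0.0]]
end [0.4086 0.1667] -14.2
```

send_rows(
  deltas=[
    [[-0.003,0.009,0],0],
    [[-0.006,0.018,0],0],
    [[-0.009,0.027,0],0],
    [[-0.011,0.036,0],0],
    [[-0.013,0.045,0],0],
  ],
)

```text
clock: 19.62
tool_pos: [0.4264, 0.2768, 0.1772]
orientation: [-179.9, -0.0, -14.2]
force: [-0.7, 1.9, -0.4]
opening: 0.0249
gripper_force: 0.4
```

send_rows(
  deltas=[
    [[-0.002,0.009,0],0],
    [[-0.003,0.019,0],0],
    [[-0.004,0.028,0],0],
    [[-0.004,0.037,0],0],
    [[-0.005,0.047,0],0],
  ],
)

```text
clock: 20.03
tool_pos: [0.4136, 0.241, 0.177]
orientation: [-180.0, -0.0, -14.2]
force: [0.0, 1.1, 0.5]
opening: 0.0246
gripper_force: 0.3
```

send_rows(
  deltas=[
    [[0,0.009,0],0],
    [[0.001,0.019,0],0],
    [[0.001,0.028,0],0],
    [[0.003,0.038,0],0],
    [[0.004,0.047,0],0],
  ],
)

```text
clock: 20.45
tool_pos: [0.4076, 0.2038, 0.177]
orientation: [-180.0, -0.0, -14.2]
force: [-0.8, 3.2, -1.4]
opening: 0.0245
gripper_force: 1.3
```

send_rows(
  deltas=[
    [[0.002,0.009,0],0],
    [[0.004,0.018,0],0],
    [[0.007,0.028,0],0],
    [[0.009,0.036,0],0],
    [[0.013,0.045,0],0],
  ],
)

```text
clock: 20.87
tool_pos: [0.4091, 0.1679, 0.1772]
orientation: [-179.8, -0.0, -14.2]
force: [-18.8, 46.5, -5.1]
opening: 0.0249
gripper_force: 20.0
```

send_rows(
  deltas=[
    [[0,0,0],0],
    [[0,0,0],0],
    [[0,0,0],0],
    [[0,0,0],0],
    [[0,0,0],0],
  ],
)

```text
clock: 21.28
tool_pos: [0.4096, 0.1684, 0.1773]
orientation: [-179.8, -0.0, -14.2]
force: [-3.1, 10.0, -1.4]
opening: 0.0244
gripper_force: 4.8
```

```bash
cat > jug.py <<'E'
from plan import *
np.set_printoptions(precision=4,suppress=True)
import sys
o=ctrl.get_obs(); d=o["tool_pos"][:2]-np.array([.613,.19]); print(o["tool_pos"],o["force"],np.hypot(*d),np.arctan2(d[1],d[0])%6.283-1.322)
for n in ("scene","top"):
    s=ctrl.snapshot(n)
    if len(sys.argv)>1 and n==sys.argv[1]: save(s,sys.argv[2],(180,140,350,290,4.5) if n=="top" else (290,170,470,350,3.3))
    for z in ctrl.cut_out(s,"jug")[:1]:
        print(n,z["conf"],z["xy"],z["pixels"].sum())
        a=at(s,z["xy"][0]*640,z["xy"][1]*400,.14)[:2]-np.array([.613,.19]); print(np.hypot(*a),np.arctan2(a[1],a[0])%6.283-1.322)
E
python3 jug.py top st1.png
```

```text
[0.4096 0.1684 0.1773] [-3.1231 10.0385 -1.3559] 0.20458916172882338 1.9250654717535687
scene 0.71 [0.4019, 0.4258] 1158
0.3847627965115627 3.5874534141144085
top 0.68 [0.3766, 0.5098] 3594
0.002507536386695448 2.399159074735263
```

View pics/st1.png

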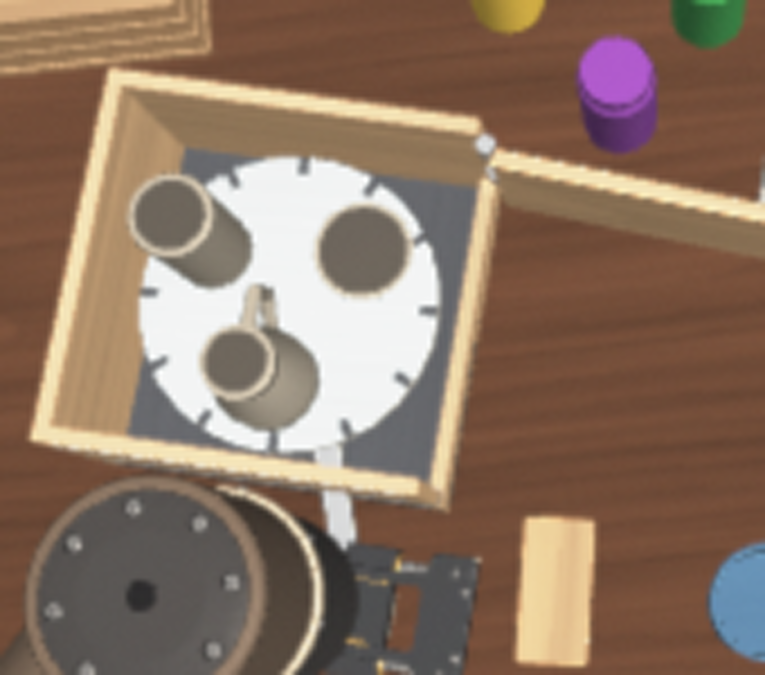

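```bash
python3 - <<'E'
from plan import *
s=ctrl.snapshot("top")
for n,u,v,z in (("jug0",220,358,.203),("jug",238,362,.203),("vase0",183,200,.2),("vase",170,214,.2),("bowl0",370,266,.13),("bowl",363,249,.13)):
    a=at(s,180+u/4.5,140+v/4.5,z)[:2]-np.array([.613,.19]); print(n,np.hypot(*a),(np.arctan2(a[1],a[0])-1.322)%6.283)
arc([.613,.19],[.409,.167],-14.2,-42,3,0)
print("fwd");arc([.613,.19],[.4455,.3095],-14.2,40.8,4,0)
E
```

```text
jug0 0.05833970196865027 1.4405800113278113
jug 0.05884189241040056 1.6315382895582209
vase0 0.06044414854797055 5.660256936543342
vase 0.06090175762032586 5.850494024561719
bowl0 0.062107511853119614 3.508633664945992
bowl 0.061069286306611896 3.7070328639387133
[[[-0.004, -0.012, 0], 0.0], [[-0.008, -0.024, 0], 0.0], [[-0.011, -0.036, 0], 0.0], [[-0.013, -0.048, 0], 0.0], [[-0.015, -0.061, 0], 0.0]]
[[[-0.001, -0.012, 0], 0.0], [[-0.002, -0.025, 0], 0.0], [[-0.002, -0.038, 0], 0.0], [[-0.001, -0.05, 0], 0.0], [[0.0, -0.063, 0], 0.0]]
[[[0.002, -0.012, 0], 0.0], [[0.004, -0.025, 0], 0.0], [[0.008, -0.037, 0], 0.0], [[0.011, -0.049, 0], 0.0], [[0.016, -0.061, 0], 0.0]]
end [0.44600845 0.30941031] -14.2
fwd
[[[-0.003, 0.009, 0], -0.0], [[-0.006, 0.017, 0], -0.0], [[-0.009, 0.026, 0], -0.0], [[-0.011, 0.035, 0], -0.0], [[-0.013, 0.044, 0], -0.0]]
[[[-0.002, 0.009, 0], -0.0], [[-0.003, 0.018, 0], -0.0], [[-0.004, 0.027, 0], -0.0], [[-0.004, 0.036, 0], -0.0], [[-0.005, 0.045, 0], -0.0]]
[[[0.0, 0.009, 0], -0.0], [[0.0, 0.018, 0], -0.0], [[0.001, 0.027, 0], -0.0], [[0.002, 0.037, 0], -0.0], [[0.003, 0.046, 0], -0.0]]
[[[0.002, 0.009, 0], -0.0], [[0.004, 0.018, 0], -0.0], [[0.006, 0.027, 0], -0.0], [[0.008, 0.036, 0], -0.0], [[0.011, 0.044, 0], -0.0]]
end [0.40811957 0.17101296] -14.2
```

Jug bearing is now 1.63 rad, which is tooth 1.571 plus 0.06, so three more full strokes remain. I'll return home first, then take the second stroke.

send_rows(
  deltas=[
    [[-0.004,-0.012,0],0],
    [[-0.008,-0.024,0],0],
    [[-0.011,-0.036,0],0],
    [[-0.013,-0.048,0],0],
    [[-0.015,-0.061,0],0],
  ],
)

```text
clock: 21.95
tool_pos: [0.409, 0.2179, 0.1768]
orientation: [179.9, 0.0, -14.2]
force: [-1.1, -0.6, 0.3]
opening: 0.0247
gripper_force: 0.4
```

send_rows(
  deltas=[
    [[-0.001,-0.012,0],0],
    [[-0.002,-0.025,0],0],
    [[-0.002,-0.038,0],0],
    [[-0.001,-0.05,0],0],
    [[0,-0.063,0],0],
  ],
)

```text
clock: 22.37
tool_pos: [0.4217, 0.267, 0.1768]
orientation: [180.0, 0.0, -14.2]
force: [-1.3, -0.5, -0.3]
opening: 0.0248
gripper_force: 0.5
```

send_rows(
  deltas=[
    [[0.002,-0.012,0],0],
    [[0.004,-0.025,0],0],
    [[0.008,-0.037,0],0],
    [[0.011,-0.049,0],0],
    [[0.016,-0.06,0],0],
  ],
)

```text
clock: 22.78
tool_pos: [0.444, 0.307, 0.1761]
orientation: [179.5, 0.2, -14.2]
force: [-15.5, -26.5, 18.7]
opening: 0.0246
gripper_force: 14.4
```

send_rows(
  deltas=[
    [[0,0,0],0],
    [[0,0,0],0],
    [[0,0,0],0],
    [[0,0,0],0],
    [[0,0,0],0],
  ],
)

```text
clock: 23.2
tool_pos: [0.4443, 0.3065, 0.1758]
orientation: [179.6, 0.2, -14.2]
force: [-4.7, -8.8, 4.1]
opening: 0.0245
gripper_force: 5.3
```

send_rows(
  deltas=[
    [[-0.003,0.009,0],0],
    [[-0.006,0.017,0],0],
    [[-0.009,0.026,0],0],
    [[-0.011,0.035,0],0],
    [[-0.013,0.044,0],0],
  ],
)

```text
clock: 23.62
tool_pos: [0.4267, 0.2777, 0.1773]
orientation: [-179.9, -0.0, -14.2]
force: [-1.2, 1.8, -0.8]
opening: 0.0245
gripper_force: 0.4
```

send_rows(
  deltas=[
    [[-0.002,0.009,0],0],
    [[-0.003,0.018,0],0],
    [[-0.004,0.027,0],0],
    [[-0.004,0.036,0],0],
    [[-0.005,0.045,0],0],
  ],
)

```text
clock: 24.03
tool_pos: [0.4142, 0.2435, 0.1771]
orientation: [-180.0, -0.0, -14.2]
force: [1.3, 2.8, 0.7]
opening: 0.0247
gripper_force: 1.1
```

send_rows(
  deltas=[
    [[0,0.009,0],0],
    [[0,0.018,0],0],
    [[0.001,0.027,0],0],
    [[0.002,0.037,0],0],
    [[0.003,0.046,0],0],
  ],
)

```text
clock: 24.45
tool_pos: [0.4074, 0.2069, 0.1769]
orientation: [180.0, 0.0, -14.2]
force: [-1.2, 2.7, 0.1]
opening: 0.0246
gripper_force: 1.2
```

send_rows(
  deltas=[
    [[0.002,0.009,0],0],
    [[0.004,0.018,0],0],
    [[0.006,0.027,0],0],
    [[0.008,0.036,0],0],
    [[0.011,0.044,0],0],
  ],
)

```text
clock: 24.87
tool_pos: [0.4074, 0.1705, 0.1769]
orientation: [180.0, 0.0, -14.2]
force: [0.3, 1.8, 0.4]
opening: 0.0245
gripper_force: 1.0
```

send_rows(
  deltas=[
    [[0,0,0],0],
    [[0,0,0],0],
    [[0,0,0],0],
    [[0,0,0],0],
    [[0,0,0],0],
  ],
)

```text
clock: 25.28
tool_pos: [0.4075, 0.1715, 0.1769]
orientation: [180.0, 0.0, -14.2]
force: [-0.6, 0.5, 0.1]
opening: 0.0244
gripper_force: 0.0
```

All ten views are used, so from here I'll track the table numerically. I'll fit the projected pot mouths and rims over table angle, after pushing a little further to be sure of the stop.

send_rows(
  deltas=[
    [[0,0.002,0],0],
    [[0.001,0.004,0],0],
    [[0.001,0.005,0],0],
    [[0.001,0.005,0],0],
    [[0.001,0.005,0],0],
  ],
)

```text
clock: 25.7
tool_pos: [0.4077, 0.169, 0.177]
orientation: [-179.8, -0.0, -14.2]
force: [-0.4, 7.1, -2.0]
opening: 0.0246
gripper_force: 3.8
```

```bash
cat > tab.py <<'E'
from plan import *
from scipy.ndimage import map_coordinates
C=np.array([.613,.19]);Y=1.322
POTS=[(0,.058,.203,.0),(5.660-1.4405,.0605,.203,0),(3.5086-1.4405,.0615,.135,0)]
RAD=[.0165,.0195,.0235]
def score(im,s,j):
    t=0
    for (a,r,z,_),R in zip(POTS,RAD):
        m=C+r*np.array([np.cos(j+a+Y),np.sin(j+a+Y)])
        g=lambda q:np.mean([map_coordinates(im,[[v],[u]],order=1,mode="nearest")[0] for u,v in (proj(s,[m[0]+q*np.cos(k),m[1]+q*np.sin(k),z]) for k in np.linspace(0,6.28,16,endpoint=False))])
        t+=g(R)-(g(R*.3)+g(R*.65))/2
    return t
def table():
    J=np.arange(0,6.28,.02); tot=0
    for n in ("scene","top"):
        s=ctrl.snapshot(n); im=s["color"].mean(2); v=np.array([score(im,s,j) for j in J]); tot=tot+v
        print(n,"jug bearing best",J[np.argsort(-v)[:4]].round(2),v.max().round(1))
    b=J[np.argmax(tot)]; print("both",b.round(2),tot.max().round(1),"short of doorway",(np.pi-b).round(3), "teeth",((np.pi-b)/.5236).round(2))
if __name__=="__main__":
    table(); o=ctrl.get_obs(); print(o["tool_pos"].round(4),o["force"].round(1))
E
python3 tab.py
```

```text
scene jug bearing best [2.08 2.2  2.06 2.1 ] 98.6
top jug bearing best [1.94 1.92 1.96 1.98] 127.6
both 2.06 190.4 short of doorway 1.082 teeth 2.07
[0.4076 0.169  0.177 ] [-1.7  8.4 -4.1]
```

send_rows(
  deltas=[
    [[-0.004,-0.012,0],0],
    [[-0.008,-0.024,0],0],
    [[-0.011,-0.036,0],0],
    [[-0.013,-0.048,0],0],
    [[-0.015,-0.061,0],0],
  ],
)

```text
clock: 26.22
tool_pos: [0.4075, 0.2186, 0.1769]
orientation: [180.0, 0.0, -14.1]
force: [-1.6, -0.9, -0.4]
opening: 0.025
gripper_force: 0.4
```

send_rows(
  deltas=[
    [[-0.001,-0.012,0],0],
    [[-0.002,-0.025,0],0],
    [[-0.002,-0.038,0],0],
    [[-0.001,-0.05,0],0],
    [[0,-0.063,0],0],
  ],
)

```text
clock: 26.63
tool_pos: [0.4202, 0.2674, 0.1769]
orientation: [180.0, 0.0, -14.2]
force: [-0.4, -1.4, 0.6]
opening: 0.0245
gripper_force: 0.5
```

send_rows(
  deltas=[
    [[0.002,-0.012,0],0],
    [[0.004,-0.025,0],0],
    [[0.008,-0.037,0],0],
    [[0.012,-0.047,0],0],
    [[0.016,-0.058,0],0],
  ],
)

```text
clock: 27.05
tool_pos: [0.4431, 0.3071, 0.1765]
orientation: [179.7, 0.1, -14.2]
force: [-13.9, -29.0, 19.2]
opening: 0.0249
gripper_force: 15.7
```

send_rows(
  deltas=[
    [[0,0,0],0],
    [[0,0,0],0],
    [[0,0,0],0],
    [[0,0,0],0],
    [[0,0,0],0],
  ],
)

```text
clock: 27.47
tool_pos: [0.4431, 0.3066, 0.1762]
orientation: [179.8, 0.1, -14.2]
force: [-1.6, -5.3, 0.5]
opening: 0.0244
gripper_force: 3.2
```

```bash
python3 tab.py
```

```text
scene jug bearing best [2.08 2.2  2.06 2.1 ] 99.5
top jug bearing best [1.94 1.92 1.96 1.98] 127.5
both 2.06 191.3 short of doorway 1.082 teeth 2.07
[0.4431 0.3066 0.1761] [-2.2 -6.8  1.1]
```

Table held on the way back. Third stroke next.

send_rows(
  deltas=[
    [[-0.003,0.009,0],0],
    [[-0.006,0.017,0],0],
    [[-0.009,0.026,0],0],
    [[-0.011,0.035,0],0],
    [[-0.013,0.044,0],0],
  ],
)

```text
clock: 27.98
tool_pos: [0.4247, 0.2763, 0.1772]
orientation: [-180.0, -0.0, -14.2]
force: [-1.2, 0.6, -0.0]
opening: 0.0245
gripper_force: 0.4
```

send_rows(
  deltas=[
    [[-0.002,0.009,0],0],
    [[-0.003,0.018,0],0],
    [[-0.004,0.027,0],0],
    [[-0.004,0.036,0],0],
    [[-0.005,0.045,0],0],
  ],
)

```text
clock: 28.4
tool_pos: [0.4123, 0.2424, 0.1772]
orientation: [-180.0, -0.0, -14.2]
force: [1.2, 2.3, 0.3]
opening: 0.0245
gripper_force: 1.1
```

send_rows(
  deltas=[
    [[0,0.009,0],0],
    [[0,0.018,0],0],
    [[0.001,0.027,0],0],
    [[0.002,0.037,0],0],
    [[0.003,0.046,0],0],
  ],
)

```text
clock: 28.82
tool_pos: [0.4055, 0.2058, 0.177]
orientation: [180.0, 0.0, -14.2]
force: [-0.6, 2.6, 0.7]
opening: 0.0246
gripper_force: 1.3
```

send_rows(
  deltas=[
    [[0.002,0.009,0],0],
    [[0.004,0.018,0],0],
    [[0.006,0.027,0],0],
    [[0.009,0.037,0],0],
    [[0.012,0.046,0],0],
  ],
)

```text
clock: 29.23
tool_pos: [0.4061, 0.1688, 0.177]
orientation: [-179.8, -0.0, -14.2]
force: [-17.7, 44.6, -6.9]
opening: 0.0247
gripper_force: 18.9
```

send_rows(
  deltas=[
    [[0,0.001,0],0],
    [[0,0.001,0],0],
    [[0,0.002,0],0],
    [[0,0.002,0],0],
    [[0,0.002,0],0],
  ],
)

```text
clock: 29.65
tool_pos: [0.4063, 0.1691, 0.1771]
orientation: [-179.7, -0.0, -14.2]
force: [-3.1, 14.3, -4.5]
opening: 0.0251
gripper_force: 6.8
```

```bash
python3 tab.py
```

```text
scene jug bearing best [2.62 2.64 2.6  2.66] 124.1
top jug bearing best [2.54 2.56 2.52 2.58] 119.3
both 2.6 220.9 short of doorway 0.542 teeth 1.03
[0.4063 0.1691 0.1771] [-3.  16.2 -4.1]
```

send_rows(
  deltas=[
    [[-0.003,-0.012,0],0],
    [[-0.006,-0.024,0],0],
    [[-0.009,-0.036,0],0],
    [[-0.011,-0.048,0],0],
    [[-0.013,-0.061,0],0],
  ],
)

```text
clock: 30.17
tool_pos: [0.4073, 0.2174, 0.1768]
orientation: [179.9, 0.0, -14.2]
force: [-0.7, -0.6, 0.3]
opening: 0.0245
gripper_force: 0.4
```

send_rows(
  deltas=[
    [[-0.001,-0.012,0],0],
    [[-0.002,-0.025,0],0],
    [[-0.002,-0.038,0],0],
    [[-0.001,-0.05,0],0],
    [[0,-0.063,0],0],
  ],
)

```text
clock: 30.58
tool_pos: [0.42, 0.2666, 0.1768]
orientation: [180.0, 0.0, -14.2]
force: [-1.3, -0.4, 0.7]
opening: 0.0247
gripper_force: 0.5
```

send_rows(
  deltas=[
    [[0.002,-0.012,0],0],
    [[0.004,-0.025,0],0],
    [[0.008,-0.037,0],0],
    [[0.012,-0.047,0],0],
    [[0.016,-0.058,0],0],
  ],
)

```text
clock: 31.0
tool_pos: [0.4433, 0.3069, 0.1766]
orientation: [179.8, 0.1, -14.2]
force: [-17.9, -29.8, 16.8]
opening: 0.0245
gripper_force: 16.1
```

send_rows(
  deltas=[
    [[0,0,0],0],
    [[0,0,0],0],
    [[0,0,0],0],
    [[0,0,0],0],
    [[0,0,0],0],
  ],
)

```text
clock: 31.42
tool_pos: [0.4432, 0.3065, 0.1763]
orientation: [179.9, 0.1, -14.2]
force: [0.4, -5.8, -1.1]
opening: 0.0249
gripper_force: 2.6
```

send_rows(
  deltas=[
    [[-0.003,0.009,0],0],
    [[-0.006,0.017,0],0],
    [[-0.009,0.026,0],0],
    [[-0.011,0.035,0],0],
    [[-0.013,0.044,0],0],
  ],
)

```text
clock: 31.83
tool_pos: [0.4245, 0.2756, 0.1773]
orientation: [-179.9, -0.0, -14.2]
force: [-0.7, 1.0, 0.1]
opening: 0.0244
gripper_force: 0.4
```

send_rows(
  deltas=[
    [[-0.002,0.009,0],0],
    [[-0.003,0.018,0],0],
    [[-0.004,0.027,0],0],
    [[-0.004,0.036,0],0],
    [[-0.005,0.045,0],0],
  ],
)

```text
clock: 32.25
tool_pos: [0.4121, 0.2416, 0.1772]
orientation: [-180.0, -0.0, -14.2]
force: [2.0, 2.5, -0.2]
opening: 0.0249
gripper_force: 1.1
```

send_rows(
  deltas=[
    [[0,0.009,0],0],
    [[0,0.018,0],0],
    [[0.001,0.027,0],0],
    [[0.002,0.037,0],0],
    [[0.003,0.046,0],0],
  ],
)

```text
clock: 32.67
tool_pos: [0.4053, 0.205, 0.1769]
orientation: [180.0, 0.0, -14.2]
force: [-1.1, 2.7, 0.4]
opening: 0.0248
gripper_force: 1.3
```

send_rows(
  deltas=[
    [[0.002,0.009,0],0],
    [[0.004,0.018,0],0],
    [[0.006,0.027,0],0],
    [[0.009,0.036,0],0],
    [[0.012,0.044,0],0],
  ],
)

```text
clock: 33.08
tool_pos: [0.4061, 0.169, 0.1769]
orientation: [-179.9, 0.0, -14.2]
force: [-16.4, 37.0, -3.7]
opening: 0.0248
gripper_force: 16.0
```

send_rows(
  deltas=[
    [[0,0.001,0],0],
    [[0,0.002,0],0],
    [[0,0.003,0],0],
    [[0,0.003,0],0],
    [[0,0.003,0],0],
  ],
)

```text
clock: 33.5
tool_pos: [0.4064, 0.169, 0.1771]
orientation: [-179.7, -0.0, -14.2]
force: [-1.6, 14.2, -5.7]
opening: 0.025
gripper_force: 6.7
```

```bash
python3 tab.py
```

```text
scene jug bearing best [4.56 4.62 4.58 4.6 ] 156.4
top jug bearing best [3.06 3.08 3.04 3.02] 116.0
both 3.12 185.6 short of doorway 0.022 teeth 0.04
[0.4064 0.1691 0.1771] [-2.2 14.3 -5.8]
```

Jug is at the doorway (bearing 3.12 against 3.14). I'll bring the lever home, release and lift.

send_rows(
  deltas=[
    [[-0.003,-0.012,0],0],
    [[-0.006,-0.024,0],0],
    [[-0.009,-0.036,0],0],
    [[-0.011,-0.048,0],0],
    [[-0.013,-0.061,0],0],
  ],
)

```text
clock: 34.02
tool_pos: [0.4073, 0.2174, 0.1768]
orientation: [179.9, 0.0, -14.2]
force: [-0.9, -0.7, -0.5]
opening: 0.0245
gripper_force: 0.4
```

send_rows(
  deltas=[
    [[-0.001,-0.012,0],0],
    [[-0.002,-0.025,0],0],
    [[-0.002,-0.038,0],0],
    [[-0.001,-0.05,0],0],
    [[0,-0.063,0],0],
  ],
)

```text
clock: 34.43
tool_pos: [0.42, 0.2666, 0.1769]
orientation: [180.0, 0.0, -14.2]
force: [-1.0, -0.9, 0.3]
opening: 0.0245
gripper_force: 0.5
```

send_rows(
  deltas=[
    [[0.002,-0.012,0],0],
    [[0.004,-0.025,0],0],
    [[0.008,-0.037,0],0],
    [[0.012,-0.047,0],0],
    [[0.016,-0.058,0],0],
  ],
)

```text
clock: 34.85
tool_pos: [0.4433, 0.3069, 0.1766]
orientation: [179.8, 0.1, -14.2]
force: [-17.6, -30.3, 17.6]
opening: 0.0246
gripper_force: 16.1
```

send_rows(
  deltas=[
    [[0,0,0],0],
    [[0,0,0],0],
    [[0,0,0],0],
    [[0,0,0],0],
    [[0,0,0],0],
  ],
)

```text
clock: 35.27
tool_pos: [0.4432, 0.3065, 0.1763]
orientation: [179.9, 0.1, -14.2]
force: [-0.4, -4.8, -1.3]
opening: 0.0246
gripper_force: 2.6
```

send_rows(
  deltas=[
    [[0,0,0],0],
    [[0,0,0],0],
    [[0,0,0],0],
    [[0,0,0],0],
    [[0,0,0],0],
  ],
  gripper=0.6,
)

```text
clock: 35.68
tool_pos: [0.4438, 0.308, 0.1773]
orientation: [-179.9, -0.0, -14.2]
force: [-0.2, -1.0, -0.4]
opening: 0.0504
gripper_force: 0.0
```

send_rows(
  deltas=[
    [[0,0,0],0],
    [[0,0,-0.03],0],
    [[0,0,-0.08],0],
    [[0,0,-0.13],0],
    [[0,0,-0.18],0],
  ],
)

```text
clock: 36.1
tool_pos: [0.4433, 0.3073, 0.3227]
orientation: [180.0, 0.0, -14.2]
force: [0.5, 1.6, -0.6]
opening: 0.0529
gripper_force: 0.0
```

send_rows(
  deltas=[
    [[-0.05,-0.03,0],0],
    [[-0.08,-0.08,0],0],
    [[-0.08,-0.13,0],0],
    [[-0.08,-0.18,0],0],
    [[-0.08,-0.2,0],0],
  ],
)

```text
clock: 36.52
tool_pos: [0.4205, 0.4823, 0.3208]
orientation: [-179.9, -0.0, -14.1]
force: [0.1, 0.7, -0.8]
opening: 0.0527
gripper_force: 0.0
```

send_rows(
  deltas=[
    [[0,0,0],0],
    [[0,0,0],0],
    [[0,0,0],0],
    [[0,0,0],0],
    [[0,0,0],0],
  ],
)

```text
clock: 36.93
tool_pos: [0.4206, 0.4775, 0.3216]
orientation: [-180.0, -0.0, -14.2]
force: [0.4, 0.2, -0.2]
opening: 0.0527
gripper_force: 0.0
```

```bash
python3 tab.py; python3 - <<'E'
from h import *
np.set_printoptions(precision=3,suppress=True)
for n in ("scene","top"):
    s=ctrl.snapshot(n)
    for th,z in dict(lever_grip=.09,door=.11,door_handle=.112,jar=.08,mug=.04,bottle=.08).items():
        print(n,th,[(round(d["conf"],2),at(s,d["xy"][0]*640,d["xy"][1]*400,z)[:2].round(3)) for d in ctrl.boxes_of(s,th)[:4]])
    # dark post top: hypothesised home vs start
    for a in (1.207,1.25,1.3,1.39):
        m=[.613+.205*np.cos(a+1.322),.19+.205*np.sin(a+1.322)]
        print(a,[int(s["color"][int(round(v)),int(round(u))].mean()) for u,v in (proj(s,[*m,z]) for z in (.148,.14,.12,.09,.06))])
E
```

```text
scene jug bearing best [4.56 4.62 4.58 4.6 ] 156.4
top jug bearing best [3.06 3.08 3.04 3.02] 116.3
both 3.12 186.6 short of doorway 0.022 teeth 0.04
[0.4207 0.4776 0.3217] [0.4 0.5 0.5]
scene lever_grip [(0.94, array([0.472, 0.313]))]
scene door [(0.73, array([ 0.631, -0.096]))]
scene door_handle [(0.63, array([ 0.632, -0.087]))]
scene jar [(0.82, array([ 0.745, -0.029])), (0.8, array([ 0.816, -0.112])), (0.66, array([0.842, 0.045])), (0.64, array([ 0.614, -0.287]))]
scene mug [(0.72, array([ 0.378, -0.107]))]
scene bottle [(0.84, array([ 0.742, -0.206]))]
1.207 [34, 29, 21, 14, 16]
1.25 [39, 40, 12, 13, 15]
1.3 [63, 64, 16, 6, 16]
1.39 [72, 71, 63, 65, 61]
top lever_grip [(0.81, array([0.448, 0.278]))]
top door [(0.98, array([ 0.65 , -0.047])), (0.51, array([ 0.608, -0.279]))]
top door_handle [(0.96, array([ 0.644, -0.049]))]
top jar [(0.9, array([0.816, 0.028])), (0.86, array([ 0.802, -0.111])), (0.85, array([ 0.611, -0.294])), (0.73, array([ 0.732, -0.033]))]
top mug [(0.79, array([ 0.379, -0.101]))]
top bottle [(0.76, array([ 0.741, -0.208])), (0.56, array([0.453, 0.276]))]
1.207 [51, 52, 56, 33, 31]
1.25 [57, 58, 32, 32, 33]
1.3 [36, 37, 35, 42, 133]
1.39 [199, 199, 187, 81, 80]
```

```bash
python3 -c "
from plant import ctrl; print(ctrl.close_job())"
```

```text
the job is handed in; nothing more can be done
None
```

The job is handed in, at about 37 s on the robot's clock. The jar was seen upright on the bat and the door is about 82° open. The jug is at about 3.12 rad against 3.14 for mid-doorway after four lever strokes, and the lever is back at its home stop. The final jug angle is a numerical fit of both cameras backed by the stroke count, because all ten picture views were used by then and the scene camera alone preferred another angle.

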